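Weigh the desiccant, then crack the dry box

ROBOT

A 7-joint arm with a two-finger parallel gripper is mounted at the origin on the work surface. World frame = base frame: x ahead of the robot, y to its left, z up, the work surface at z = 0. Lengths are in m, angles in rad, forces in N, time in s.
With the tool pointing down it reaches from about 0.35 to 0.9 m from the base axis. Payload 8.1 kg.
Tool frame: the origin (TCP) lies on the centre line of the jaws, within the pads' length; the fingertips stand 19 mm ahead of it and the grasp point (between the pads) is the TCP (arm.tip_reach is the distance from the TCP to the fingertips, in m); z points along the fingers, y is the line along which they close (so a half turn about z gives the same grasp; the last joint's range is limited). The gripper opens to 92 mm and grips with 3 to 60 N. Pads are 19 mm wide; open, the fingers measure 130 mm over their backs; the gripper's body (75 mm by 190 mm) begins 47 mm behind the grasp point.
Start: joints at [-1.447, 0.434, 0.025, 1.573, -0.012, 1.134, -0.075], TCP at [0.141, 0.609, 0.246] pointing down, gripper open.
Joint ranges: [-2.62, 2.62], [-0.44, 2.09], [-1.27, 1.32], [0.08, 2.57], [-1.32, 4.46], [0.12, 2], [-2.74, 2.74]. Speed limits (rad/s): [2.22, 2.22, 3.01, 3.01, 3.14, 3.14, 3.14].

INTERFACE

Orientations are given as a rotation vector (axis times angle).
In Python, from cell import arm gives the robot as it stands.
- The arm moves only by the tool arm_command, never from a script. Its argument "targets" is a list that holds one entry, the list of rows, each a list of 6 numbers: the shift along the tool's x, y, z in m, then the turn, a rotation vector about the tool's x, y, z in rad. A call has 1 to 10 rows; each row shifts and turns the commanded pose from where the row before left it, along the tool's axes as they then stand; what a row does not reach is not made up. A row lasts 1/8 s, in which the tool goes at most 62.5 mm and 10.7 degrees, less where a joint would pass 70% of its speed; a pose out of reach is approached as far as the arm can. A call with a gripper value outside its range is refused whole. "jaw" is the finger opening in m, from 0 to 0.0918, set as the call begins (left out, the last holds). The fingers move at their own pace and stop on an object; "newtons" is the grip in N (left out, the last holds). Time passes only in rows, so rows that do not move let the fingers close. It gives the time, the measured TCP pose, the force, the opening and the grip force at its end, in the units of the state.
- arm.observe(): the state, without advancing time (a new reading comes with each control period).
- arm.get_image(name): name is "side" or "top"; returns a dict with "pixels" (400x640x3 uint8, red, green, blue), "z_map" (400x640 float32, m along the optical axis (not along the pixel's ray), 0 where there is no reading), "fx", "fy", "cx", "cy" (pixels), "xyz" and "rotation" of the camera in the world. Camera axes: x right, y down, z forward; pixel columns grow to the right and rows downward; lengths in m; the calibration is good to about 2 mm. A picture is of the moment at which its call begins.
- arm.sign_off(): hands the job in; it is judged then, once.
The state is a dict: "clock": time; "joints": joint angles; "dq": joint speeds; "joint_efforts": joint torques, N m; "position": TCP position; "ee_rot": TCP orientation; "force": force on the tool from outside, world axes, zero at the start; "ft_torque": the same for the moment, N m; "width": opening from 0.0 (shut) to 1.0 (fully open); "gripper_force": force on a finger pad.
Only numpy, scipy, OpenCV 4.12 (cv2) and the standard library are available. Lean on these libraries where they do the work, as an engineer would, in place of code of your own. Each camera call takes 0.05 s, during which the arm holds its last target. There are 200 camera calls.

TASK

Weigh the spare desiccant canister before the dry box is opened: stand it upright in the middle of the scale pan, gently enough that the pan does not hit its bottom stop, and let go of it. Then pull up the dry box's lid until the sticky seal breaks free, without flinging it wide open, and finish still holding the lid just ajar, its front edge about 25 mm up. Leave the board stack, the solder spool and the screwdriver where they are.

Things in the scene. Friction and masses are not known exactly. Their poses are not given: they have to be found in the camera images.
- canister_mid (a point): Desiccant canister, loose: a plain bare-aluminium cylinder 48 mm in diameter and 70 mm tall (a narrower 40 mm cap step in the top 6-8 mm), about 0.18 to 0.33 kg, standing upright on the bench. The point is its centre, 35 mm above its foot; z runs up its axis.
- pan_top (a point): Centre of the upper face of the scale's round steel pan (110 mm in diameter, 5 mm thick). The scale is a cream box 190 x 150 mm fixed to the bench with a dark display strip on the robot's side; the pan sits above it, 25 mm behind the box's middle, its face 68 mm above the bench when empty. The point moves down with the pan; z up, x along the scale's long side away from the display.
- pan (a joint): How far the pan has sunk, in m: 0 empty, 0.016 at its bottom stop. Its spring gives 600 N/m from the empty position, so the canister alone sinks it about 3 to 5.5 mm; a fall of more than about 15 mm, or pushing with some 9 N, drives it to the stop.
- drybox: White dry box 200 x 200 x 100 mm fixed to the bench, with a flat grey hinged lid (208 x 208 mm, 10 mm thick, its top face 112 mm above the bench). Origin: centre of the underside. x points from the front edge (handle side, towards the robot) to the hinge side, y along the hinge, z up.
- lid_handle (a point): Middle of the bar of the lid's handle: a round steel bar 12 mm in diameter parallel to the hinge (the box's y), raised on two end posts, 88 mm clear between the posts, bar centre 40 mm above the lid's top face and 165 mm from the hinge horizontally, 152 mm above the bench when shut. Moves with the lid.
- lid_hinge (a point): Middle of the lid's hinge line, along the box's rear top edge, 100 mm above the bench and 100 mm behind the box's centre. The handle bar turns about it; the bar lies 52 mm higher than the hinge when shut.
- lid (a joint): Lid angle in rad: 0 shut, growing as the front edge rises (front edge opening = about 0.2 m x angle; 25 mm open is 0.125). The sticky seal holds against an upward pull of about 12 to 18 N at the handle over the first few mm and lets go suddenly, being clear by 0.055 rad; beyond that only the lid's weight, about 3 N at the handle, remains. Let go, the lid falls back onto the seal (about 0.05 rad or less).
- boardstack: Bystander: stack of three circuit boards, 90 x 100 x 66 mm, loose. Origin: centre of the underside.
- spool: Bystander: solder spool, a steel ring 60 mm in diameter, 35 mm high with a 20 mm hole, standing on its end. Origin: centre of the underside.
- driver: Bystander: black screwdriver lying on the bench. Origin on its underside.
Not all that is in view belongs to the job. Leave any purple or red look-alike of the part that bears pan_top alone.

How it is judged:
By the outcome, as a careful person would: the job done as asked, in the order asked, and still so for the second after the job is handed in, while the arm keeps its last pose, push and grip.
It also fails if it takes over 54 s, if anything falls off the work surface, if the arm or the gripper's body presses on something with over 40 N, if the wrist force passes 120 N, or if a joint passes its speed limit or range.

## Working session

There is one attempt and no reset: what is moved stays moved. The work goes in short steps, Python scripts to look and compute and a tool call to move; the robot and the scene stay as the last step left them, time stands still between calls to the robot, and variables do not carry over. Pictures are saved under pics/ and viewed, at most 10 in all, crops included, and the job is handed in when it is done.

Besides the shell and the picture viewer there is one more tool, called after "Request:" by a JSON object that holds its "method" and its "body". arm_command: Moves the arm, as the interface text tells. Its arguments: {"type":"object","properties":{"targets":{"type":"array","items":{"type":"array","items":{"type":"array","items":{"type":"number"}}}},"jaw":{"type":"number"},"newtons":{"type":"number"}},"required":["targets"]}

```bash
ls; mkdir -p pics; cat > h.py <<'E'
import numpy as np, cv2
from cell import arm
def snap(n,f):
    d=arm.get_image(n); cv2.imwrite(f'pics/{f}.png',d['pixels'][:,:,::-1]); np.savez(f'pics/{f}.npz',**d); return d
def cloud(d):
    v,u=np.mgrid[:400,:640]; z=d['z_map']
    c=np.stack([(u-d['cx'])/d['fx']*z,(v-d['cy'])/d['fy']*z,z],-1)
    R=np.array(d['rotation']); 
    return c@R.T+np.array(d['xyz'])
E
python3 - <<'E'
from h import *
for n in('top','side'):
    d=snap(n,n+'1'); print(n,d['fx'],d['cx'],d['cy'],d['xyz'],d['rotation'])
print(arm.observe())
E
```

```text
pics
top 480.8127724362068 318.4338972942003 200.76778695226366 [0.34312967 0.12553428 1.40246782] [-2.12162701  2.16621455 -0.18130778]
side 468.2702636263912 311.35566869053923 191.63569181697727 [ 0.33617729 -0.87102239  1.07929649] [-2.31337842  0.3111397  -0.1059457 ]
{'clock': 0.1, 'joints': array([-1.44659123,  0.43515778,  0.02499214,  1.57399367, -0.01161591,
        1.1339849 , -0.07510322]), 'dq': array([ 0.00047744, -0.00152676, -0.00026774, -0.00201616, -0.00036459,
        0.00054576,  0.0007978 ]), 'joint_efforts': array([ 3.16914804e-03, -6.69122386e+01,  9.88007225e-01, -3.15147400e+01,
       -6.05164468e-02,  3.75242543e-02,  4.59792068e-05]), 'position': array([0.14050021, 0.60857053, 0.24502567]), 'ee_rot': array([-3.55647119e-01, -3.12135872e+00,  2.19580276e-03]), 'force': array([-1.01191622, -0.30041966,  0.02378903]), 'ft_torque': array([ 0.06141025, -0.03299074, -0.03067209]), 'gripper_force': 0.0, 'width': 0.9973455223698752}
```

View pics/top1.png

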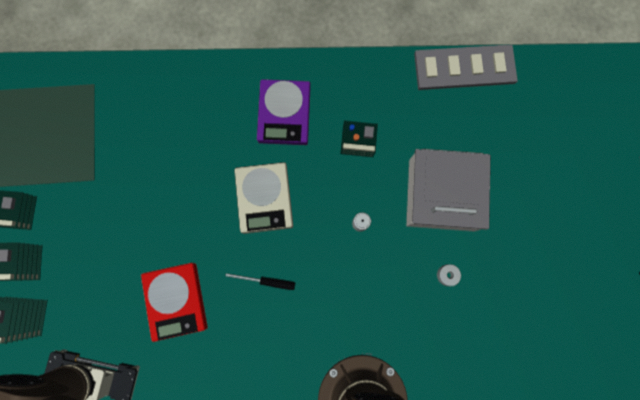

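View pics/side1.png

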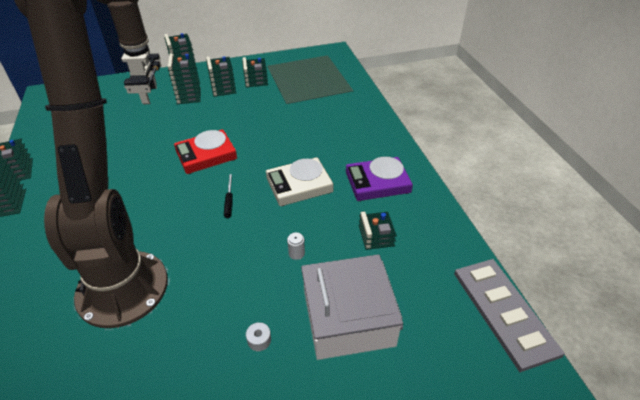

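The top view shows the cream scale with its pan at about (262,187), the canister at (362,221), the spool at (450,275), the lid handle from (435,209) to (476,211), the boards at (360,138) and the driver at (262,283). The side view shows the canister at (296,245), the pan at (306,169) and the handle at (323,292).

```bash
cat >> h.py <<'E'
from scipy.spatial.transform import Rotation as Ro
def cloud(d):
    v,u=np.mgrid[:400,:640]; z=d['z_map']
    c=np.stack([(u-d['cx'])/d['fx']*z,(v-d['cy'])/d['fy']*z,z],-1)
    return c@Ro.from_rotvec(d['rotation']).as_matrix().T+d['xyz']
def ray(d,u,v,h):
    r=Ro.from_rotvec(d['rotation']).apply([(u-d['cx'])/d['fx'],(v-d['cy'])/d['fy'],1]); return d['xyz']+r*(h-d['xyz'][2])/r[2]
def proj(d,p):
    c=Ro.from_rotvec(d['rotation']).inv().apply(np.array(p)-d['xyz']); return c[...,:2]/c[...,2:]*[d['fx'],d['fy']]+[d['cx'],d['cy']]
E
python3 - <<'E'
from h import *
def sel(P,m,win):
    w=np.zeros((400,640),bool); u0,u1,v0,v1=win; w[v0:v1,u0:u1]=1; return P[m&w]
def rep(n,d,m,win,h):
    w=np.zeros((400,640),np.uint8); u0,u1,v0,v1=win; w[v0:v1,u0:u1]=255
    mm=(m.astype(np.uint8)*255)&w
    c=max(cv2.findContours(mm,0,1)[0],key=cv2.contourArea); (u,v),s,a=cv2.minAreaRect(c)
    e=cv2.fitEllipse(c) if len(c)>4 else None
    print(n,'rect',(u,v),s,a,'ray',ray(d,u,v,h).round(4),'ell',e and ray(d,*e[0],h).round(4), e)
T=dict(np.load('pics/top1.npz'));S=dict(np.load('pics/side1.npz'))
P=cloud(T);Q=cloud(S)
zt=P[...,2];zs=Q[...,2]
for n,u,v in(('bench',330,270),('pan',262,187),('can',362,221),('lid',450,180),('spool',443,270),('boards',360,138)):
    print(n,P[v,u].round(4))
for n,u,v in(('pan',306,169),('can',296,239),('lid',350,290),('bar',323,292)): print('S',n,Q[v,u].round(4))
hs=cv2.cvtColor(T['pixels'],cv2.COLOR_RGB2HSV); hs2=cv2.cvtColor(S['pixels'],cv2.COLOR_RGB2HSV)
rep('pan',T,(zt>.062)&(zt<.075),(225,300,155,240),.068)
rep('panS',S,(zs>.062)&(zs<.075),(260,335,150,210),.068)
rep('can',T,(zt>.058)&(zt<.085),(345,380,205,240),.07)
rep('canS',S,(zs>.058)&(zs<.085),(280,312,225,265),.07)
rep('lid',T,(zt>.104)&(zt<.16),(400,500,140,240),.112)
rep('bar',T,(zt>.128),(400,500,140,240),.152)
rep('barS',S,(zs>.128),(300,345,250,330),.152)
rep('scale',T,(zt>.03)&(zt<.08),(225,300,155,240),.055)
rep('spool',T,(zt>.02)&(zt<.08),(430,470,255,295),.035)
rep('boards',T,(zt>.05)&(zt<.08),(335,385,115,160),.066)
b=P[(zt>.128)&(zt<.17)]; w=(b[:,0]>.2)&(b[:,0]<.9)&(abs(b[:,1])<.6)
b=b[w]; print('barpts',len(b),b.mean(0),b.min(0),b.max(0))
E
```

```text
bench [0.3633 0.079  0.001 ]
pan [0.5981 0.2671 0.0683]
can [ 0.4946 -0.0104  0.0797]
lid [ 0.598  -0.2513  0.1171]
spool [ 0.356  -0.2391  0.034 ]
boards [ 0.7411 -0.0164  0.0497]
S pan [0.5996 0.2723 0.066 ]
S can [ 0.4963 -0.0178  0.0706]
S lid [ 0.5782 -0.2504  0.1154]
S bar [ 0.5057 -0.2648  0.1559]
pan rect (261.0, 186.5) (37.0, 38.0) 90.0 ray [0.5996 0.2699 0.068 ] ell [0.6001 0.2695 0.068 ] ((261.1710205078125, 186.3275146484375), (37.221839904785156, 38.186485290527344), 68.38167572021484)
panS rect (306.0, 169.5) (21.0, 32.0) 90.0 ray [0.5985 0.2676 0.068 ] ell [0.5979 0.2688 0.068 ] ((305.746337890625, 169.30650329589844), (21.27300262451172, 32.38395309448242), 87.69575500488281)
can rect (362.0, 220.0) (16.0, 16.0) 90.0 ray [ 0.4985 -0.0115  0.07  ] ell [ 0.4976 -0.0113  0.07  ] ((361.9140319824219, 220.34034729003906), (15.885896682739258, 16.162220001220703), 119.19377136230469)
canS rect (295.5, 239.5) (13.0, 15.0) 90.0 ray [ 0.4946 -0.0187  0.07  ] ell [ 0.4948 -0.0182  0.07  ] ((295.50946044921875, 239.3747100830078), (13.255992889404297, 15.558965682983398), 90.821
[... 969 characters left out ...]
16033935546875, 197.13221740722656), (59.76460266113281, 76.77818298339844), 175.1071319580078)
spool rect (449.5, 274.5) (21.0, 21.0) 90.0 ray [ 0.3431 -0.2564  0.035 ] ell [ 0.3427 -0.2561  0.035 ] ((449.4021301269531, 274.63232421875), (20.646957397460938, 21.438173294067383), 112.21971130371094)
boards rect (359.1683044433594, 136.31683349609375) (34.428287506103516, 29.851116180419922) 5.710593223571777 ray [ 0.7414 -0.0125  0.066 ] ell [ 0.7409 -0.0129  0.066 ] ((359.33648681640625, 136.48374938964844), (31.828914642333984, 38.79630661010742), 100.64625549316406)
barpts 205 [ 0.51215935 -0.24685514  0.15540867] [ 0.50203296 -0.30456947  0.13083283] [ 0.52208787 -0.19384459  0.16350237]
```

```bash
cat >> h.py <<'E'
def move(goal,x_az):
    s=arm.observe(); R=Ro.from_rotvec(s['ee_rot'])
    a=np.radians(x_az); x=np.array([np.cos(a),np.sin(a),0]); z=np.array([0,0,-1.]); G=Ro.from_matrix(np.stack([x,np.cross(z,x),z],1))
    print('t',s['clock'].__round__(2),'pos',s['position'].round(4),'tool-shift',R.inv().apply(np.array(goal)-s['position']).round(4),'turn',(R.inv()*G).as_rotvec().round(4),'F',s['force'].round(2))
E
python3 - <<'E'
from h import *
T=dict(np.load('pics/top1.npz'));S=dict(np.load('pics/side1.npz'))
for D,win in((T,(400,500,140,240)),(S,(300,345,250,330))):
    z=cloud(D)[...,2]; m=np.zeros((400,640),bool); m[win[2]:win[3],win[0]:win[1]]=1; v,u=np.nonzero(m&(z>.128))
    p=np.array([ray(D,a,b,.152) for a,b in zip(u,v)]); vx,vy,_,_=cv2.fitLine(p[:,:2].astype(np.float32),2,0,.01,.01).ravel(); print('bar az',np.degrees(np.arctan2(vy,vx)),p.mean(0),p.min(0),p.max(0))
    if D is T: print([ray(T,*q,.112).round(4) for q in cv2.boxPoints(((451.57,188.15),(76.85,76.45),2.86))])
move([.497,-.013,.245],90)
E
```

```text
bar az -84.858215 [ 0.52242812 -0.24749127  0.152     ] [ 0.43627332 -0.36800896  0.152     ] [ 0.69385786 -0.10264676  0.152     ]
[array([ 0.4789, -0.14  ,  0.112 ]), array([ 0.6911, -0.1617,  0.112 ]), array([ 0.6761, -0.3742,  0.112 ]), array([ 0.4642, -0.3472,  0.112 ])]
bar az 84.76883 [ 0.50916868 -0.25416479  0.152     ] [ 0.46307582 -0.35290333  0.152     ] [ 0.56530511 -0.13341131  0.152     ]
t 0.1 pos [0.1405 0.6086 0.245 ] tool-shift [-0.4872 -0.5254  0.0008] turn [-1.1000e-03  1.0000e-03  1.3439e+00] F [-1.01 -0.3   0.02]
```

Request:
{"method": "arm_command", "body": {"targets": [[[-0.0406,-0.0438,0,0,0,0],[-0.0406,-0.0438,0,0,0,0],[-0.0406,-0.0438,0,0,0,0],[-0.0406,-0.0438,0,0,0,0],[-0.0406,-0.0438,0,0,0,0],[-0.0406,-0.0438,0,0,0,0],[-0.0406,-0.0438,0,0,0,0],[-0.0406,-0.0438,0,0,0,0],[-0.0406,-0.0438,0,0,0,0],[-0.0406,-0.0438,0,0,0,0]]], "jaw": 0.09}}

```text
clock: 1.35
position: [0.4381, 0.0891, 0.2458]
ee_rot: [0.355, 3.121, 0.001]
force: [1.3, 1.6, 0.2]
width: 0.982
gripper_force: 0.0
```

Request:
{"method": "arm_command", "body": {"targets": [[[-0.0406,-0.0438,0,0,0,0],[-0.0406,-0.0438,0,0,0,0],[0,0,0,0,0,0.168],[0,0,0,0,0,0.168],[0,0,0,0,0,0.168],[0,0,0,0,0,0.168],[0,0,0,0,0,0.168],[0,0,0,0,0,0.168],[0,0,0,0,0,0.168],[0,0,0,0,0,0.168]]]}}

```text
clock: 2.6
position: [0.4968, -0.0127, 0.2455]
ee_rot: [-2.227, -2.215, 0.001]
force: [-0.5, 0.4, -0.1]
width: 0.977
gripper_force: 0.0
```

```bash
python3 - <<'E'
from h import *
move([.497,-.013,.045],90); print(arm.observe()['joints'].round(3))
snap('side','side2')
T=snap('top','top2'); z=cloud(T)[...,2]
E
```

```text
t 2.6 pos [ 0.4968 -0.0127  0.2455] tool-shift [-0.0003  0.0003  0.2005] turn [-0.0006 -0.     -0.0055] F [-0.54  0.38 -0.08]
[-0.663  0.256  0.725  1.92  -0.196  1.038  0.142]
```

Request:
{"method": "arm_command", "body": {"targets": [[[0,0,0.04,0,0,0],[0,0,0.04,0,0,0],[0,0,0.04,0,0,0],[0,0,0.04,0,0,0],[0,0,0.03,0,0,0],[0,0,0.01,0,0,0],[0,0,0,0,0,0],[0,0,0,0,0,0]]]}}

```text
clock: 3.7
position: [0.4979, -0.0127, 0.0468]
ee_rot: [2.22, 2.222, 0.002]
force: [0.1, 0.0, 0.4]
width: 0.982
gripper_force: 0.0
```

```bash
python3 - <<'E'
from h import *
move([.497,-.013,.045],90)
S=snap('side','side3'); print(proj(S,[[.497,-.013,.07],[.497,-.013,.0]]))
c=S['pixels'][150:300,200:400,::-1]; cv2.imwrite('pics/c3.png',cv2.resize(c,None,fx=4,fy=4,interpolation=2))
E
```

```text
t 3.7 pos [ 0.4979 -0.0127  0.0468] tool-shift [-0.0003 -0.0009  0.0018] turn [ 0.0017 -0.0003  0.0008] F [0.14 0.04 0.4 ]
[[295.84417029 237.8545957 ]
 [296.86460407 253.48223886]]
```

View pics/c3.png

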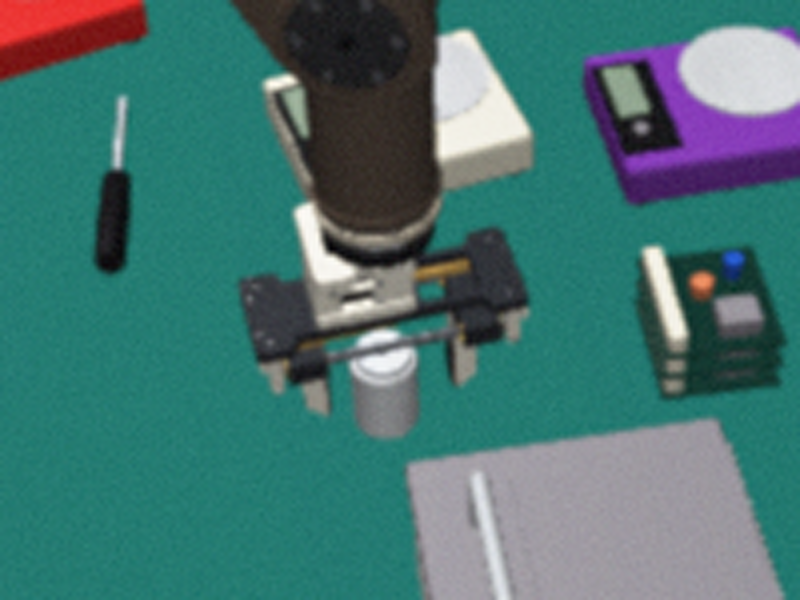

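The canister sits between the fingers (crop centre about (385,385), fingers at (316,380) and (463,360)), matching the projected position. I'm closing on it.

Request:
{"method": "arm_command", "body": {"targets": [[[0,0,0,0,0,0],[0,0,0,0,0,0],[0,0,0,0,0,0],[0,0,0,0,0,0],[0,0,0,0,0,0],[0,0,0,0,0,0],[0,0,0,0,0,0],[0,0,0,0,0,0]]], "jaw": 0.03, "newtons": 20}}

```text
clock: 4.75
position: [0.4967, -0.0127, 0.0457]
ee_rot: [-2.221, -2.221, 0.001]
force: [-3.4, 0.7, 4.1]
width: 0.514
gripper_force: 20.0
```

```bash
python3 - <<'E'
from h import *
move([.599,.269,.16],90); s=arm.observe(); print(s['width']*.0918,s['gripper_force'])
E
```

```text
t 4.75 pos [ 0.4967 -0.0127  0.0457] tool-shift [ 0.2817  0.1022 -0.1144] turn [-0.0007 -0.0002 -0.0001] F [-3.41  0.7   4.07]
0.047206132771656556 20.000250041484833
```

Request:
{"method": "arm_command", "body": {"targets": [[[0,0,-0.02,0,0,0],[0,0,-0.04,0,0,0],[0,0,-0.04,0,0,0],[0,0,-0.03,0,0,0],[0,0,0,0,0,0],[0,0,0,0,0,0]]]}}

```text
clock: 5.5
position: [0.4967, -0.0125, 0.1749]
ee_rot: [-2.221, -2.221, 0.001]
force: [0.4, -0.0, -1.3]
width: 0.519
gripper_force: 20.0
```

Request:
{"method": "arm_command", "body": {"targets": [[[0.02,0.0072,0,0,0,0],[0.04,0.0145,0,0,0,0],[0.045,0.0163,0,0,0,0],[0.05,0.0182,0,0,0,0],[0.045,0.0163,0,0,0,0],[0.04,0.0145,0,0,0,0],[0.03,0.011,0,0,0,0],[0.0117,0.0042,0,0,0,0],[0,0,0,0,0,0],[0,0,0,0,0,0]]]}}

```text
clock: 6.75
position: [0.5991, 0.2672, 0.1755]
ee_rot: [2.223, 2.219, -0.002]
force: [0.4, 0.2, -1.5]
width: 0.52
gripper_force: 20.0
```

```bash
python3 - <<'E'
from h import *
move([.599,.269,.1137],90); s=arm.observe(); print(s['width']*.0918,s['gripper_force'])
S=snap('side','side4'); print(proj(S,[[.599,.269,.13],[.599,.269,.068]]))
c=S['pixels'][80:230,220:420,::-1]; cv2.imwrite('pics/c4.png',cv2.resize(c,None,fx=4,fy=4,interpolation=2))
E
```

```text
t 6.75 pos [0.5991 0.2672 0.1755] tool-shift [ 0.0018 -0.      0.0618] turn [-0.0006  0.001  -0.002 ] F [ 0.39  0.25 -1.46]
0.04774438333598769 19.99871613601499
[[305.51108344 154.57511318]
 [306.04838821 169.20753477]]
```

View pics/c4.png

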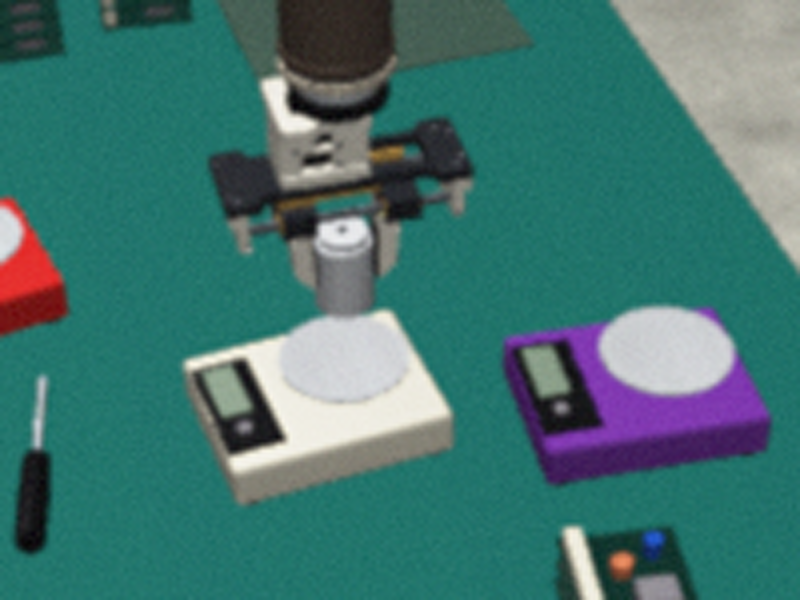

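The canister hangs upright, its foot at about crop (345,300), straight above the pan centre at crop (344,357). I'm lowering it.

Request:
{"method": "arm_command", "body": {"targets": [[[0.003,0,0.015,0,0,0],[0,0,0.02,0,0,0],[0,0,0.015,0,0,0],[0,0,0.005,0,0,0],[0,0,0.002,0,0,0],[0,0,0.001,0,0,0],[0,0,0,0,0,0],[0,0,0,0,0,0]]]}}

```text
clock: 7.8
position: [0.5994, 0.2721, 0.1181]
ee_rot: [2.221, 2.221, 0.001]
force: [-0.1, 0.2, -2.1]
width: 0.517
gripper_force: 20.0
```

Request:
{"method": "arm_command", "body": {"targets": [[[0,0,0.001,0,0,0],[0,0,0.001,0,0,0],[0,0,0.001,0,0,0],[0,0,0.001,0,0,0],[0,0,0.001,0,0,0],[0,0,0,0,0,0],[0,0,0,0,0,0]]]}}

```text
clock: 8.68
position: [0.5993, 0.272, 0.1128]
ee_rot: [-2.222, -2.221, 0.0]
force: [-0.0, 0.7, -1.5]
width: 0.516
gripper_force: 20.0
```

Request:
{"method": "arm_command", "body": {"targets": [[[0,0,0.001,0,0,0],[0,0,0.001,0,0,0],[0,0,0,0,0,0],[0,0,0,0,0,0]]]}}

```text
clock: 9.18
position: [0.5993, 0.272, 0.1108]
ee_rot: [2.221, 2.221, 0.0]
force: [-1.1, -0.2, -0.4]
width: 0.518
gripper_force: 20.0
```

The pan carries most of the weight now, so I'm releasing.

Request:
{"method": "arm_command", "body": {"targets": [[[0,0,0,0,0,0],[0,0,0,0,0,0],[0,0,0,0,0,0],[0,0,0,0,0,0],[0,0,0,0,0,0],[0,0,0,0,0,0]]], "jaw": 0.09}}

```text
clock: 9.93
position: [0.5993, 0.272, 0.1107]
ee_rot: [2.222, 2.221, 0.0]
force: [-0.3, -0.2, 0.4]
width: 0.981
gripper_force: 0.0
```

Request:
{"method": "arm_command", "body": {"targets": [[[0,0,-0.015,0,0,0],[0,0,-0.03,0,0,0],[0,0,-0.04,0,0,0],[0,0,-0.04,0,0,0],[0,0,-0.03,0,0,0]]]}}

```text
clock: 10.55
position: [0.5998, 0.2718, 0.2689]
ee_rot: [2.221, 2.22, 0.004]
force: [-0.2, 1.1, 0.3]
width: 0.979
gripper_force: 0.0
```

Request:
{"method": "arm_command", "body": {"targets": [[[-0.03,-0.0052,0,0,0,0],[-0.055,-0.0094,0,0,0,0],[-0.055,-0.0094,0,0,0,0],[-0.055,-0.0094,0,0,0,0],[-0.055,-0.0094,0,0,0,0],[-0.055,-0.0094,0,0,0,0],[-0.055,-0.0094,0,0,0,0],[-0.055,-0.0094,0,0,0,0],[-0.055,-0.0094,0,0,0,0],[-0.048,-0.008,0,0,0,0.08]]]}}

```text
clock: 11.8
position: [0.5101, -0.2485, 0.2671]
ee_rot: [2.31, 2.127, 0.002]
force: [0.6, -0.1, 0.1]
width: 0.981
gripper_force: 0.0
```

```bash
python3 - <<'E'
from h import *
move([.511,-.2505,.152],85.5)
S=snap('side','side5'); T=snap('top','top5')
P=cloud(T);Q=cloud(S)
for n,X in(('T',P),('S',Q)):
    m=(X[...,2]>.1)&(X[...,2]<.15)&(abs(X[...,0]-.599)<.05)&(abs(X[...,1]-.27)<.05); p=X[m]; print(n,len(p),p.mean(0).round(4),p.min(0).round(4),p.max(0).round(4)) if len(p) else 0
# bar points along lid
m=(Q[...,2]>.137)&(Q[...,2]<.17)&(abs(Q[...,0]-.51)<.04)&(abs(Q[...,1]+.25)<.08); p=Q[m];print('bar',len(p),p.mean(0).round(4),p.min(0).round(4),p.max(0).round(4)) if len(p) else 0
print(proj(S,[[.511,-.2505,.152],[.599,.27,.065],[.599,.27,.135]]))
c=S['pixels'][120:370,200:440,::-1]; cv2.imwrite('pics/c5.png',cv2.resize(c,None,fx=2.4,fy=2.4,interpolation=2))
E
```

```text
t 11.8 pos [ 0.5101 -0.2485  0.2671] tool-shift [-0.0019  0.0009  0.1151] turn [ 0.0017  0.     -0.0042] F [ 0.59 -0.12  0.14]
T 269 [0.5997 0.2701 0.1303] [0.5787 0.2484 0.1001] [0.6269 0.2938 0.1398]
S 4 [0.5768 0.2687 0.1149] [0.5767 0.2678 0.1081] [0.577  0.2694 0.1218]
bar 221 [ 0.509  -0.2562  0.1552] [ 0.4998 -0.305   0.1373] [ 0.5202 -0.195   0.1611]
[[323.50710224 287.51353531]
 [305.9985928  169.7042423 ]
 [305.38924404 153.16951292]]
```

View pics/c5.png

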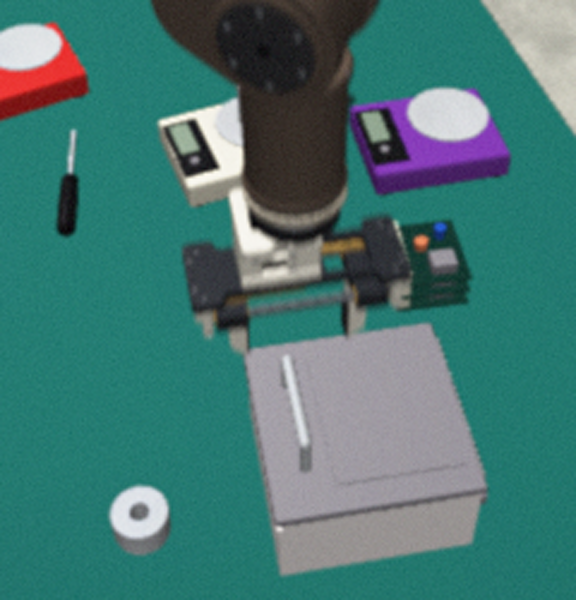

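The picture shows the bar at crop (285–305, 355–450) lying clear under the open jaw, and the top view's depth puts the standing canister at (0.600, 0.270). I'm going down to the bar.

Request:
{"method": "arm_command", "body": {"targets": [[[-0.002,0.001,0.03,0,0,0],[0,0,0.03,0,0,0],[0,0,0.025,0,0,0],[0,0,0.02,0,0,0],[0,0,0.01,0,0,0],[0,0,0,0,0,0],[0,0,0,0,0,0]]]}}

```text
clock: 12.78
position: [0.5122, -0.2483, 0.1517]
ee_rot: [2.308, 2.13, 0.001]
force: [-0.4, 0.4, 1.0]
width: 0.981
gripper_force: 0.0
```

Request:
{"method": "arm_command", "body": {"targets": [[[0,0,0,0,0,0],[0,0,0,0,0,0],[0,0,0,0,0,0],[0,0,0,0,0,0],[0,0,0,0,0,0],[0,0,0,0,0,0],[0,0,0,0,0,0],[0,0,0,0,0,0],[0,0,0,0,0,0],[0,0,0,0,0,0]]], "jaw": 0.0, "newtons": 50}}

```text
clock: 14.02
position: [0.5097, -0.248, 0.1505]
ee_rot: [-2.307, -2.127, 0.002]
force: [-7.0, 1.7, 6.9]
width: 0.116
gripper_force: 50.0
```

```bash
python3 - <<'E'
from h import *
move([.511,-.2505,.152],85.5); s=arm.observe(); print(s['width']*.0918,s['ft_torque'])
E
```

```text
t 14.03 pos [ 0.5097 -0.248   0.1505] tool-shift [-0.0024  0.0015 -0.0015] turn [-0.0033 -0.0012 -0.0026] F [-6.99  1.71  6.88]
0.010603429806489423 [ 0.26587068  1.59873556 -0.01617269]
```

Request:
{"method": "arm_command", "body": {"targets": [[[0,-0.002,-0.0005,0,0,0],[0,0.0002,-0.0008,0,0,0],[0,0.0002,-0.0008,0,0,0],[0,0.0002,-0.0008,0,0,0],[0,0.0002,-0.0008,0,0,0],[0,0,0,0,0,0]]]}}

```text
clock: 14.78
position: [0.5107, -0.248, 0.154]
ee_rot: [2.308, 2.131, -0.001]
force: [3.9, -2.8, -10.7]
width: 0.11
gripper_force: 50.0
```

Request:
{"method": "arm_command", "body": {"targets": [[[0,0.0002,-0.0008,0,0,0],[0,0.0002,-0.0008,0,0,0],[0,0.0002,-0.0008,0,0,0],[0,0,0,0,0,0]]]}}

```text
clock: 15.28
position: [0.5119, -0.2481, 0.1574]
ee_rot: [2.307, 2.13, 0.002]
force: [4.8, -2.3, -4.2]
width: 0.117
gripper_force: 50.0
```

Request:
{"method": "arm_command", "body": {"targets": [[[0,0.0006,-0.0012,0.012,0,0],[0,0.0006,-0.0012,0.012,0,0],[0,0.0006,-0.0012,0.012,0,0],[0,0.0006,-0.0012,0.012,0,0],[0,0.0006,-0.0012,0.012,0,0],[0,0.0006,-0.0012,0.012,0,0],[0,0.0006,-0.0012,0.012,0,0],[0,0,0,0,0,0],[0,0,0,0,0,0]]]}}

```text
clock: 16.4
position: [0.5147, -0.2484, 0.1648]
ee_rot: [-2.262, -2.087, 0.089]
force: [-4.7, -0.8, -2.8]
width: 0.115
gripper_force: 50.0
```

```bash
cat > m.py <<'E'
from h import *
import sys
k=sys.argv[1]
s=arm.observe(); print(s['clock'],s['position'].round(4),s['force'].round(2),s['ft_torque'].round(2))
S=snap('side','side'+k)
def lid(D):
    Q=cloud(D); a=np.radians(-4.5); c=np.array([.5762,-.2556]); d=(Q[...,:2]-c)@np.array([[np.cos(a),-np.sin(a)],[np.sin(a),np.cos(a)]])
    m=(abs(d[...,1])<.09)&(d[...,0]>-.095)&(d[...,0]<.09)&(Q[...,2]>.095)&(Q[...,2]<.15)
    x=d[m][:,0]; z=Q[m][:,2]
    for _ in range(6):
        f=np.polyfit(x,z,1); r=z-np.polyval(f,x); g=abs(r)<max(2*np.median(abs(r)),.003); x,z=x[g],z[g]
    print('lid slope',f.round(4),len(x))
    f=np.load
lid(dict(np.load('pics/side1.npz'))); lid(S)
c=S['pixels'][120:370,200:440,::-1]; cv2.imwrite(f'pics/c{k}.png',cv2.resize(c,None,fx=2.4,fy=2.4,interpolation=2))
E
python3 m.py 6
```

```text
16.4 [ 0.5147 -0.2484  0.1648] [-4.75 -0.82 -2.79] [-0.32  0.91 -0.09]
lid slope [0.0074 0.113 ] 3846
lid slope [-0.0785  0.1216] 3012
```

View pics/c6.png

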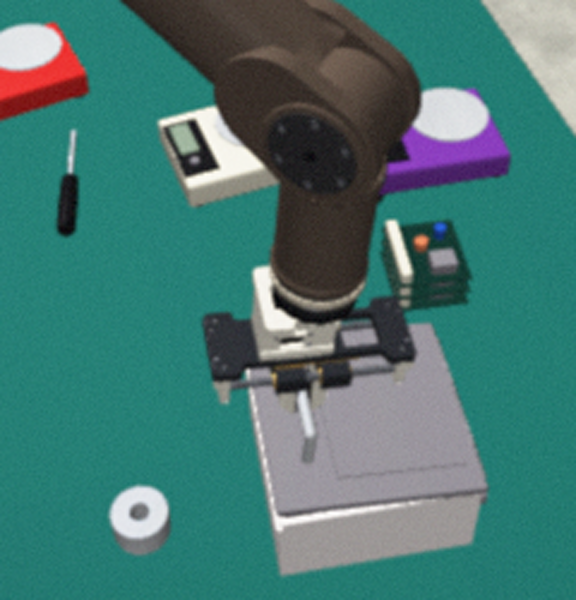

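The lid is ajar and the bar is in the jaws at crop (300,400). The depth fit and the arm height agree on about 0.086 rad, so I'm raising it a little more.

Request:
{"method": "arm_command", "body": {"targets": [[[0,0.0003,-0.0011,0.006,0,0],[0,0.0003,-0.0011,0.006,0,0],[0,0.0003,-0.0011,0.006,0,0],[0,0.0003,-0.0011,0.006,0,0],[0,0.0003,-0.0011,0.006,0,0],[0,0.0003,-0.0011,0.006,0,0],[0,0,0,0,0,0],[0,0,0,0,0,0],[0,0,0,0,0,0]]]}}

```text
clock: 17.58
position: [0.5175, -0.2487, 0.1715]
ee_rot: [-2.242, -2.068, 0.125]
force: [-4.5, -0.9, -1.8]
width: 0.114
gripper_force: 50.0
```

```bash
python3 m.py 7
```

```text
17.575 [ 0.5175 -0.2487  0.1715] [-4.49 -0.94 -1.84] [-0.35  1.11 -0.05]
lid slope [0.0074 0.113 ] 3846
lid slope [-0.118   0.1257] 2925
```

```bash
python3 - <<'E'
from h import *
T=snap('top','top8')
E
```

```text
(no output)
```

View pics/top8.png

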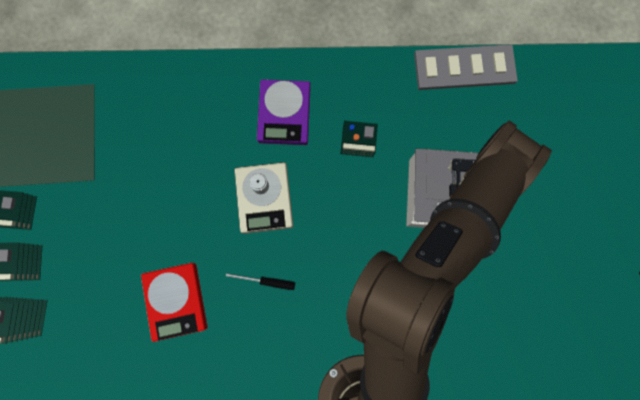

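The canister stands on the pan at (259,183). The small shift from the pan centre is the perspective of its top. The boards at (360,138) and the driver at (262,283) haven't moved, so I'm handing in.

```bash
python3 -c "
from cell import arm
print(arm.sign_off())"
```

```text
the job is handed in; nothing more can be done
None
```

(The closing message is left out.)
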